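# Gauge the meeting gap of a two-door key cabinet

## Robot

A 6-joint arm with a two-finger parallel gripper is mounted at the origin on the work surface. World frame = base frame: x ahead of the robot, y to its left, z up, the work surface at z = 0. Lengths are in m, angles in rad, forces in N, time in s.
With the tool pointing down it reaches from about 0.25 to 0.85 m from the base axis. Payload 12.5 kg.
Tool frame: the origin (TCP) lies at the very end of the fingers, on their centre line; the grasp point (between the pads) lies 19 mm behind it; z points along the fingers, y is the line along which they close (so a half turn about z gives the same grasp; the last joint's range is limited). The gripper opens to 93 mm and grips with 3 to 60 N. Pads are 15 mm wide; open, the fingers measure 128 mm over their backs; the gripper's body (75 mm by 188 mm) begins 65 mm behind the grasp point.
Start: joints at [-1.329, 0.351, 1.652, -0, 1.139, -0.085], TCP at [0.177, -0.521, 0.219] pointing down, gripper open.
Joint ranges: [-2.75, 2.75], [-0.79, 2.1], [0.01, 2.65], [-1.57, 4.71], [0.07, 3.14], [-2.87, 2.87]. Speed limits (rad/s): [2.22, 2.22, 2.79, 3.14, 3.14, 3.14].

## Interface

Orientations are given as a unit quaternion [x, y, z, w].
In Python, from bench import readout, imaging, workorder gives the robot as it stands. The module is installed in compiled form; this text tells all that it offers.
- The arm moves only by the tool carry_out, never from a script. Its arguments are lists of equal length, an entry for each row: "linear": the shift along the world's x, y, z each as a share of 0.3 m, from -1 to 1, a list of three; "twist": the turn about the world's z as a share of 120 degrees, from -1 to 1. In form: {"linear": [[dx, dy, dz], ...], "twist": [twist, ...]}. A call has 1 to 20 rows; each row is the pose to reach, as a shift and turn from the pose commanded when the call began; what a row does not reach only later rows make up. A row lasts 1/8 s, in which the tool goes at most 62.5 mm and 10.7 degrees, less where a joint would pass 70% of its speed; a pose out of reach is approached as far as the arm can. A call with a number of a shift or a turn outside -1 to 1 is refused whole. A call with a gripper value outside its range is refused whole. "grip" is the opening, from -1 (shut) to 1 (fully open), set as the call begins (left out, the last holds). The fingers move at their own pace and stop on an object; "grip_force" is the grip in N (left out, the last holds). Time passes only in rows, so rows that repeat a pose let the fingers close. It gives the time, the measured TCP pose, the force, the opening and the grip force at its end, in the units of the state.
- readout.sense(): the state, without advancing time (a new reading comes with each control period).
- imaging.read_camera(name): name is "side" or "top" or "wrist"; returns the picture (480x640x3 uint8, red, green, blue); there is no depth.
- imaging.camera_info(name): a dict with "K" (3x3 intrinsics, pixels), "R" (3x3) and "t" (3): a world point X has camera coordinates R X + t. Camera axes: x right, y down, z forward; pixel columns grow to the right and rows downward; lengths in m; the calibration is good to about 2 mm. The wrist camera is an equidistant fisheye: a pixel r from the principal point sees the ray r / f radians off the axis. A picture is of the moment at which its call begins: read the wrist's pose just before it. camera_info takes no time and is no camera call; for the wrist camera it gives the pose at the moment of the call.
- workorder.sign_off(): hands the job in; it is judged then, once.
The state is a dict: "time": time; "joint_positions": joint angles; "dq": joint speeds; "tau": joint torques, N m; "position": TCP position; "ee_rot": TCP orientation; "ft_force": force on the tool from outside, world axes, zero at the start; "moment": the same for the moment, N m; "finger_gap": finger opening in m; "finger_force": force on a finger pad.
Only numpy, scipy, OpenCV 4.12 (cv2) and the standard library are available. Lean on these libraries where they do the work, as an engineer would, in place of code of your own. Each camera call takes 0.05 s, during which the arm holds its last target. There are 200 camera calls.

## Task

The key cabinet lies on its back, ready for its hinges to be screwed on. Slide its two loose doors apart by their bar pulls until each is fully home against the packers on its own hinge side, then take the gap gauge from the wooden block and lower it (do not drop it) blade first into the gap between the two doors, between the two pulls, until its stop bar rests flat on the doors. Leave the gauge standing there and leave everything else on the bench where it is.

Things in the scene. Friction and masses are not known exactly. Their poses are not given: they have to be found in the camera images.
- cabinet: Shallow white key cabinet lying on its back, fixed. 256 (x) x 300 (y) x 70 mm high; origin at the centre of its underside, on the bench. Frame 30 mm wide round a 196 x 240 mm opening holding two loose doors, left one at +y. Each hinge stile (+y and -y sides) carries two grey packers, 4 mm proud inwards at x = +-70 mm. Doors rest on beads 48 mm up, their faces flush with the frame at 70 mm.
- gap_mid (a point): On the cabinet at x = 0, y = 0, level with the door faces (70 mm above the bench); axes as the cabinet. Once both doors are home it is the middle of the mouth of the gap between them, which is 8 mm wide, 190 mm long along the cabinet's x axis, and open below down to 8 mm above the bench.
- door_left: Loose grey-brown door, 190 (x) x 112 (y) x 22 mm, 0.35 kg, on the cabinet's +y side. Origin at the centre of its underside, axes as the cabinet. Home against its packers it is at y = +60 mm in the cabinet's frame. At the start the two doors almost touch one another, the pair anywhere within the 8 mm of play. A few newtons slide it.
- door_right: The other loose door, same size, on the cabinet's -y side; home at y = -60 mm in the cabinet's frame.
- door_left_pull (a point): Centre of the left door's black bar pull: a 10 x 10 mm bar 90 mm long along the door's x axis, its middle 25 mm and its top 30 mm above the door's face, on two posts; 46 mm from the door's meeting edge (10 mm to the gap side of the door's centre).
- door_right_pull (a point): Centre of the right door's bar pull, the mirror image: the free space between the two pulls is about 82 mm at the start and 90 mm with the doors home.
- gauge: Gap gauge, 0.14 kg, upright, blade down in the block's slot. Origin at the centre of the blade's tip; x along its width, y through its thickness, z up. Steel blade 60 x 6 mm, 30 mm long, its last 7 mm stepped down to 3 mm thick; stop bar 90 (x) x 26 (y) mm, z = 30 to 38 mm; grey grip 60 (x) x 16 (y) mm, z = 38 to 83 mm. Same either way round. Fully in the gap its origin is 40 mm above the bench.
- block: Fixed wooden bit-and-gauge block, 150 (x) x 70 (y) x 45 mm, left or right of the cabinet; origin at the centre of its underside. Its slot (65 x 10 mm, 36 mm deep, along x, 22 mm to -x of the centre) holds the gauge, whose stop bar rests on the block's top with the blade's tip 15 mm above the bench. Three drill bits stand up to 22 mm proud near the other end.
- slot (a point): Middle of the slot's mouth on top of the block, 45 mm above the bench; axes as the block.
- hinge_tray: Bystander: black tray with hinges, 150 x 90 x 35 mm, loose, on the other side of the cabinet from the block; origin under its centre.
- mug: Bystander: white mug, 80 mm across, 92 mm high; origin under its centre.
- screw_jar: Bystander: glass jar with steel lid, 68 mm across, 85 mm high; origin under its centre.
- tape_measure: Bystander: black tape measure, 72 x 34 x 64 mm; origin under its centre.
- screwdriver: Bystander: black screwdriver 170 mm long, lying on the robot's side of the cabinet, to the right.
- shoe_brush: Bystander: brush with a wooden handle, 180 mm long, beyond the cabinet.
Things that resemble listed ones, but are neither listed nor needed, are in the scene too. Leave any purple look-alike of the gauge alone.

How it is judged:
On the way, in this order (a step that is already met when the one before it is completed fails the run):
1. both doors are slid apart, each home against its packers, while the gauge is not yet in the gap (y of door_left in the frame of cabinet above 0.0585 m and y of door_right in the frame of cabinet below -0.0585 m and (horizontal distance between gauge and gap_mid above 0.15 m or z of gauge in the frame of cabinet above 0.068 m)), for 0.2 s.
2. the gauge stands in the gap down to its stop bar (z of gauge in the frame of cabinet below 0.042 m and y of gauge in the frame of cabinet between -0.003 and 0.003 m and horizontal distance between gauge and gap_mid below 0.055 m), for 0.2 s.
At the end, for the whole second after the job is handed in: Both doors lie flat, each within 1.5 mm of its packers and square to the frame (0.016 rad); the gauge stands upright (0.07 rad) along the gap (0.06 rad), its stop bar within 2 mm of the door faces, within 55 mm of the gap's middle; gauge and doors released and at rest (all of step 2 and y of door_left in the frame of cabinet above 0.0585 m and y of door_right in the frame of cabinet below -0.0585 m and angle between the x axis of each of door_left, door_right and the x axis of cabinet, either way round below 0.016 rad and z of each of door_left, door_right in the frame of cabinet below 0.05 m and z of gauge in the frame of cabinet above 0.036 m and angle between gauge's own z axis and vertical below 0.07 rad and angle between the x axis of gauge and the x axis of cabinet, either way round below 0.06 rad and linear speed of each of gauge, door_left, door_right below 0.01 m/s); the robot touches nothing.
It fails at once if the gauge is let go in the air (dropped) with its tip above the doors (z of gauge in the frame of cabinet above 0.075 m and contact force between the fingers and gauge below 0.05 N).
It fails at once if a bystander is moved by more than 30 mm (distance of any of hinge_tray, mug, screw_jar, tape_measure, screwdriver, shoe_brush from where it was at the start of the episode above 0.03 m).
It also fails if it takes over 58 s, if anything falls off the work surface, if the arm or the gripper's body presses on something with over 40 N, if the wrist force passes 120 N, or if a joint passes its speed limit or range.

## Working session

There is one attempt and no reset: what is moved stays moved. The work goes in short steps, Python scripts to look and compute and a tool call to move; the robot and the scene stay as the last step left them, time stands still between calls to the robot, and variables do not carry over. Pictures are saved under pics/ and viewed, at most 10 in all, crops included, and the job is handed in when it is done.

Besides the shell and the picture viewer there is one more tool, called after "Emit:" by a JSON object that holds its "api" and its "payload". carry_out: Moves the arm, as the interface text tells. Its arguments: {"type":"object","properties":{"linear":{"type":"array","items":{"type":"array","items":{"type":"number","minimum":-1,"maximum":1}}},"twist":{"type":"array","items":{"type":"number","minimum":-1,"maximum":1}},"grip":{"type":"number"},"grip_force":{"type":"number"}},"required":["linear","twist"]}

```bash
mkdir -p pics
python3 - <<'E'
from bench import readout, imaging
import cv2
for n in("top","side"):
    im=imaging.read_camera(n); cv2.imwrite(f"pics/{n}0.png",im[:,:,::-1]); c=imaging.camera_info(n); print(n,c)
s=readout.sense(); print(s)
E
```

```text
top {'K': array([[453.71191335,   0.        , 317.8529953 ],
       [  0.        , 453.71191335, 236.71852406],
       [  0.        ,   0.        ,   1.        ]]), 'R': array([[-0.01265124, -0.99981867, -0.01423277],
       [-0.9945889 ,  0.01405037, -0.10293447],
       [ 0.10311579,  0.01285351, -0.99458631]]), 't': array([-0.02023133,  0.54118085,  1.09372541])}
side {'K': array([[482.68089801,   0.        , 321.20301201],
       [  0.        , 482.68089801, 237.34758643],
       [  0.        ,   0.        ,   1.        ]]), 'R': array([[-0.94941081, -0.31385665,  0.01063588],
       [-0.21041685,  0.61063583, -0.76344524],
       [ 0.23311772, -0.72706113, -0.64578498]]), 't': array([0.47703778, 0.18839324, 1.24434459])}
{'time': 0.1, 'joint_positions': array([-1.32860606e+00,  3.51157608e-01,  1.65234046e+00,  1.11967275e-05,
        1.13907585e+00, -8.45963926e-02]), 'dq': array([ 0.00140677, -0.00138465, -0.0033292 ,  0.00297823, -0.00043849,
        0.00073377]), 'tau': array([ 8.50274391e-04, -4.98026562e+01, -2.85703683e+01,  7.00085750e-02,
        2.38724879e-02, -4.84448765e-05]), 'position': array([ 0.17650884, -0.52059726,  0.21817627]), 'ee_rot': array([ 9.86681244e-01,  1.62664938e-01, -3.35527929e-05, -4.89513107e-04]), 'ft_force': array([-0.87267426, -0.08301733,  0.3564982 ]), 'moment': array([ 0.0192064 ,  0.03148199, -0.00087913]), 'finger_force': 0.0, 'finger_gap': 0.09296139064125802}
```

View pics/top0.png

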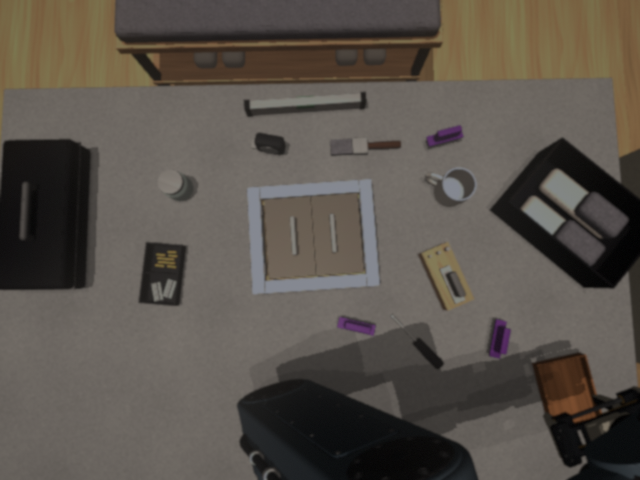

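View pics/side0.png

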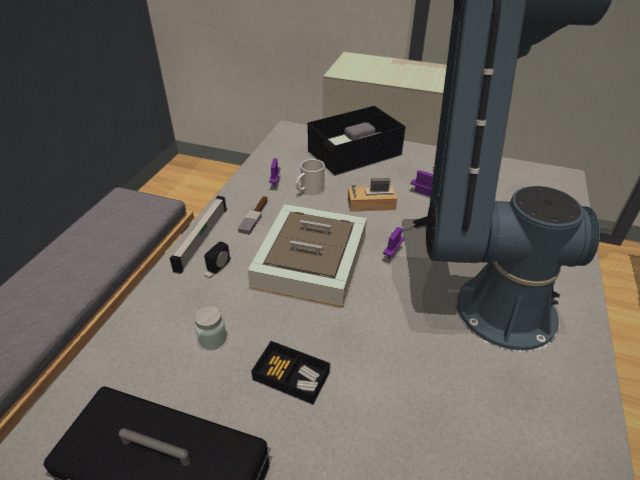

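The top view shows the cabinet at about (313,237), with its pulls at (294,236) and (333,233). The block is at (446,276).

Things that could be taken for the gauge:
- the grey item in the wooden block at (455,284)
- purple look-alikes at (357,325), (499,338) and (445,136)

I choose the grey one at (455,284), which stands in the block, and will check it in a crop.

```bash
cat > h.py <<'E'
import numpy as np, cv2
from bench import readout, imaging
def ray(c,uv):
    d=np.linalg.inv(c["K"])@np.array([uv[0],uv[1],1.]); return -c["R"].T@c["t"], c["R"].T@d
def cast(c,uv,z):
    o,d=ray(c,uv); return o+d*(z-o[2])/d[2]
def proj(c,X):
    p=c["K"]@(c["R"]@np.asarray(X,float)+c["t"]); return p[:2]/p[2]
E
python3 - <<'E'
from h import *
im=cv2.imread("pics/top0.png"); c=imaging.camera_info("top")
hsv=cv2.cvtColor(im,cv2.COLOR_BGR2HSV)
for p in [(300,188),(280,255),(294,250),(313,240),(333,240),(455,284),(435,262),(464,297),(452,270),(400,230)]: print(p,im[p[1],p[0]],hsv[p[1],p[0]])
a=cv2.resize(im[170:310,235:385],None,fx=4,fy=4,interpolation=cv2.INTER_CUBIC)
b=cv2.resize(im[235:315,410:480],None,fx=3.2,fy=3.2,interpolation=cv2.INTER_CUBIC)
o=np.zeros((560,800,3),np.uint8); o[:a.shape[0],:575]=a[:560,:575]; o[:b.shape[0],576:800]=b[:,:224]
cv2.imwrite("pics/crop0.png",o)
E
```

```text
(300, 188) [145 136 133] [113  21 145]
(280, 255) [ 86  98 109] [ 16  54 109]
(294, 250) [119 126 128] [ 23  18 128]
(313, 240) [73 82 91] [15 50 91]
(333, 240) [118 124 126] [ 23  16 126]
(455, 284) [71 75 79] [15 26 79]
(435, 262) [ 87 122 131] [ 24  86 131]
(464, 297) [ 97 111 119] [ 19  47 119]
(452, 270) [ 89 110 119] [ 21  64 119]
(400, 230) [102 108 113] [ 16  25 113]
```

View pics/crop0.png

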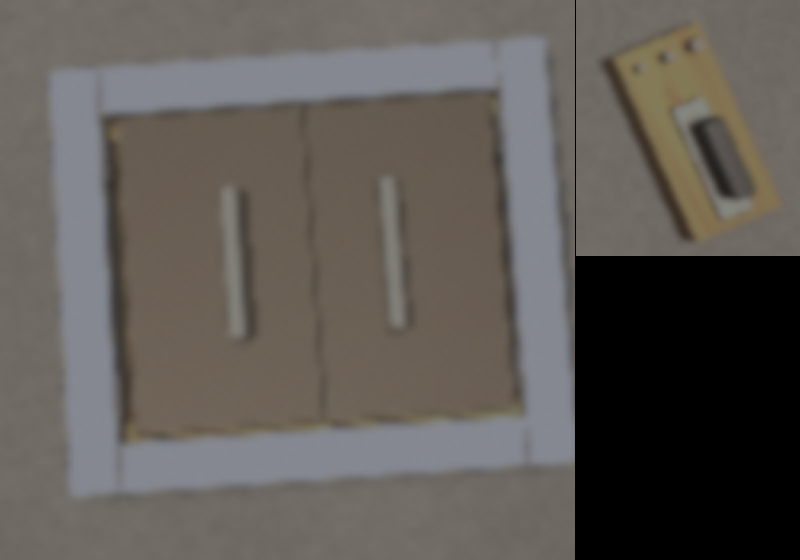

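The crop confirms a grey gauge with its white stop bar in the wooden block. The doors' gap and both pulls are clear too. Next I measure them.

```bash
cat > m.py <<'E'
from h import *
def biggest(m,n=1):
    cs,_=cv2.findContours(m.astype(np.uint8),cv2.RETR_EXTERNAL,cv2.CHAIN_APPROX_NONE)
    return sorted(cs,key=cv2.contourArea)[::-1][:n]
def rect(c,k,z):
    P=np.array([cast(c,p[0],z)[:2] for p in k],np.float32); r=cv2.minAreaRect(P*1000)
    b=cv2.boxPoints(r); e=[b[1]-b[0],b[2]-b[1]]; l=max(e,key=np.linalg.norm)
    return np.round(r[0],1),np.round(sorted(r[1]),1),round(np.degrees(np.arctan2(l[1],l[0]))%180,2)
E
python3 - <<'E'
from m import *
im=cv2.imread("pics/top0.png"); c=imaging.camera_info("top")
h,s,v=[x.astype(int) for x in cv2.split(cv2.cvtColor(im,cv2.COLOR_BGR2HSV))]
Y,X=np.mgrid[:480,:640]
def win(x0,x1,y0,y1): return (X>x0)&(X<x1)&(Y>y0)&(Y<y1)
k=biggest((h>95)&(h<130)&(v>100)&win(230,395,165,310))[0]
print("cab",rect(c,k,.07))
m=(s<32)&(v>105)&win(270,355,200,270)
for k in biggest(m,2): print("pull",rect(c,k,.1))
w=win(405,485,230,320)
blk=biggest((s>42)&w)[0]; print("block",rect(c,blk,.045))
hull=np.zeros((480,640),np.uint8); cv2.drawContours(hull,[cv2.convexHull(blk)],-1,1,-1)
g=biggest((v<95)&(hull>0)&(s<50)&win(435,475,255,310))[0]; print("grip",rect(c,g,.098))
st=biggest((s<42)&(hull>0)&win(430,475,255,310))[0]; print("stop+grip",rect(c,st,.053), cv2.boundingRect(g),cv2.boundingRect(st))
# door gap: darkest column per row
pts=[]
for y in range(205,272,3):
    row=v[y,306:324]; pts.append(cast(c,(306+row.argmin(),y),.07)[:2])
pts=np.array(pts); f=cv2.fitLine(pts.astype(np.float32),cv2.DIST_HUBER,0,.001,.001).ravel(); print("gap",f,np.degrees(np.arctan2(f[1],f[0])))
E
```

```text
cab (array([539.3, -14.8]), array([256.1, 300.6]), np.float32(93.17))
pull (array([542.9, -62.3]), array([ 8.8, 86.7]), np.float32(3.27))
pull (array([537.3,  30.2]), array([ 8.3, 86.6]), np.float32(3.42))
block (array([ 439.8, -334.4]), array([ 82.2, 154.3]), np.float32(22.29))
grip (array([ 420.7, -338.6]), array([24.2, 61. ]), np.float32(22.54))
stop+grip (array([ 421.5, -347.7]), array([29.7, 88.9]), np.float32(21.87)) (445, 272, 20, 25) (440, 266, 25, 37)
gap [ 0.9983466   0.05748041  0.53380543 -0.01622145] 3.295201
```

Emit:
{"api": "carry_out", "payload": {"linear": [[0.16, 0.12, 0], [0.32, 0.24, 0], [0.48, 0.36, 0], [0.64, 0.48, 0], [0.81, 0.6, 0], [0.81, 0.6, 0], [0.81, 0.6, 0], [0.81, 0.6, 0]], "twist": [0, 0, 0, 0, 0, 0, 0, 0], "grip": -0.57}}

```text
time: 1.1
position: [0.4186, -0.3416, 0.2185]
ee_rot: [0.987, 0.162, -0.0, -0.0]
ft_force: [0.1, 0.0, -0.2]
finger_gap: 0.0212
finger_force: 0.0
```

Run:
```python
from h import *
s=readout.sense(); c=imaging.camera_info("wrist"); im=imaging.read_camera("wrist"); cv2.imwrite("pics/w1.png",im[:,:,::-1]); print(s["time"],s["position"],c, s["finger_gap"])
np.savez("w1.npz",**c)
```

```text
1.1 [ 0.41864745 -0.34164675  0.21854611] {'K': array([[371.64829954,   0.        , 318.20295166],
       [  0.        , 371.64829954, 241.43560301],
       [  0.        ,   0.        ,   1.        ]]), 'R': array([[ 3.20611876e-01, -9.47210395e-01, -7.01326053e-04],
       [-9.10253264e-01, -3.08307257e-01,  2.76379506e-01],
       [-2.62005765e-01, -8.79721677e-02, -9.61048322e-01]]), 't': array([-0.45706042,  0.24261685,  0.47135799])} 0.02115833003451904
```

View pics/w1.png

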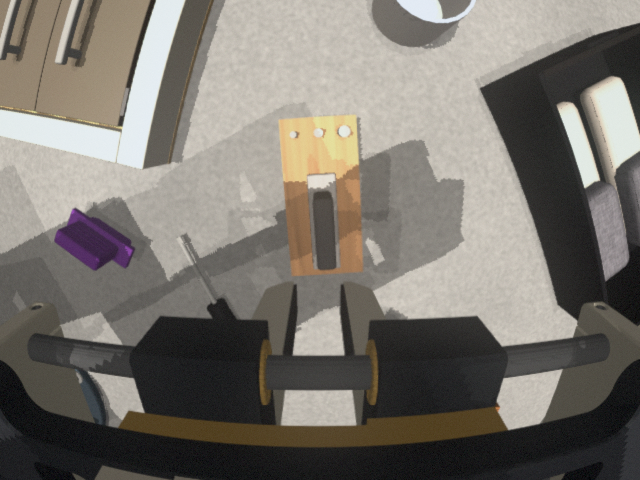

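The wrist view shows the block upright in the picture, with the gauge's grip spanning about (312–337, 190–269) and the drill bits at row 132. The purple look-alike is well away at (95,238).

```bash
cat >> m.py <<'E'
def wcast(c,uv,z):
    x=(np.array(uv,float)-c["K"][:2,2])/c["K"][0,0]; r=np.linalg.norm(x)
    d=np.r_[x/r*np.sin(r),np.cos(r)]; d=c["R"].T@d; o=-c["R"].T@c["t"]; return o+d*(z-o[2])/d[2]
def wrect(c,k,z):
    P=np.array([wcast(c,p[0],z)[:2] for p in k],np.float32); r=cv2.minAreaRect(P*1000)
    b=cv2.boxPoints(r); e=[b[1]-b[0],b[2]-b[1]]; l=max(e,key=np.linalg.norm)
    return np.round(r[0],1),np.round(sorted(r[1]),1),round(np.degrees(np.arctan2(l[1],l[0]))%180,2)
E
python3 - <<'E'
from m import *
c=dict(np.load("w1.npz")); im=cv2.imread("pics/w1.png"); print("cam",-c["R"].T@c["t"])
h,s,v=[x.astype(int) for x in cv2.split(cv2.cvtColor(im,cv2.COLOR_BGR2HSV))]
for y in (185,200,225,255,268): print(y,[tuple((int(v[y,x]),int(s[y,x]))) for x in range(304,346,2)])
print([int(v[y,325]) for y in range(170,280,3)])
Y,X=np.mgrid[:480,:640]; w=(X>270)&(X<375)&(Y>105)&(Y<280)
for t in (55,70,85):
    k=biggest((v<t)&w&(X>300)&(X<345)&(Y>180)&(Y<275))[0]; print("grip",t,cv2.boundingRect(k),wrect(c,k,.098))
k=biggest((s>75)&(v>80)&w)[0]; print("block",wrect(c,k,.045))
E
```

```text
cam [ 0.49088029 -0.31666546  0.38562293]
185 [(170, 117), (160, 104), (210, 27), (227, 20), (228, 18), (228, 19), (229, 16), (227, 19), (231, 18), (227, 20), (227, 19), (204, 28), (203, 24), (151, 27), (144, 25), (142, 27), (145, 91), (157, 114), (159, 119), (160, 118), (162, 120)]
200 [(146, 114), (145, 114), (117, 72), (123, 29), (110, 30), (78, 46), (82, 40), (80, 38), (84, 36), (83, 31), (83, 46), (83, 34), (80, 32), (84, 39), (88, 32), (135, 28), (131, 45), (157, 117), (159, 117), (160, 118), (158, 118)]
225 [(138, 115), (142, 115), (146, 117), (116, 62), (118, 30), (89, 37), (78, 29), (80, 32), (81, 28), (83, 28), (78, 33), (83, 31), (81, 38), (82, 25), (76, 27), (93, 36), (121, 25), (125, 78), (137, 112), (135, 115), (138, 116)]
255 [(138, 116), (159, 117), (167, 118), (168, 118), (128, 76), (121, 27), (115, 27), (73, 28), (78, 29), (82, 28), (76, 27), (78, 29), (74, 34), (82, 31), (75, 27), (78, 26), (133, 27), (144, 27), (147, 101), (163, 120), (165, 121)]
268 [(159, 119), (161, 119), (162, 118), (161, 120), (164, 115), (145, 46), (143, 30), (92, 39), (74, 28), (76, 34), (74, 38), (76, 34), (75, 37), (80, 41), (83, 52), (105, 80), (149, 92), (155, 99), (159, 114), (158, 121), (158, 116)]
[228, 162, 229, 229, 231, 226, 146, 90, 72, 73, 83, 83, 82, 86, 85, 86, 83, 79, 78, 82, 81, 80, 78, 77, 79, 79, 79, 80, 79, 74, 79, 78, 78, 96, 155, 124, 121]Traceback (most recent call last):
  File "<stdin>", line 8, in <module>
IndexError: list index out of range
```

Run:
```python
from m import *
c=dict(np.load("w1.npz")); im=cv2.imread("pics/w1.png")
h,s,v=[x.astype(int) for x in cv2.split(cv2.cvtColor(im,cv2.COLOR_BGR2HSV))]
Y,X=np.mgrid[:480,:640]; w=(X>270)&(X<375)&(Y>105)&(Y<280)
for t in (95,105):
    k=biggest((v<t)&w&(X>300)&(X<345)&(Y>180)&(Y<275))[0]; print("grip",t,cv2.boundingRect(k),wrect(c,k,.098))
k=biggest((s>75)&(v>80)&w)[0]; print("block",wrect(c,k,.045))
for y in (225,240,255,266):
  row=np.where((v[y,305:345]<100))[0]+305; a,b=wcast(c,(row[0]-.5,y),.098),wcast(c,(row[-1]+.5,y),.098); print(y,row[0],row[-1],((a+b)/2*1000).round(1),(np.linalg.norm(a-b)*1000).round(1))
```

```text
grip 95 (313, 191, 23, 79) (array([ 422.2, -344.8]), array([16.1, 64.5]), np.float32(22.65))
grip 105 (312, 191, 24, 79) (array([ 422.2, -344.7]), array([16.5, 65. ]), np.float32(22.22))
block (array([ 439.1, -337.8]), array([ 70.2, 150.4]), np.float32(22.35))
225 314 334 [ 426.8 -343.    98. ] 16.7
240 315 334 [ 415.2 -347.4   98. ] 16.1
255 317 335 [ 403.6 -352.7   98. ] 15.5
266 318 335 [ 394.7 -356.2   98. ] 14.8
```

Emit:
{"api": "carry_out", "payload": {"linear": [[0.08, 0.19, 0], [0.16, 0.38, 0], [0.24, 0.58, 0], [0.32, 0.77, 0], [0.4, 0.97, 0], [0.4, 0.97, 0], [0.4, 0.97, 0], [0.4, 0.97, 0]], "twist": [-0.06, -0.129, -0.129, -0.129, -0.129, -0.129, -0.129, -0.129]}}

```text
time: 2.15
position: [0.5392, -0.0514, 0.2186]
ee_rot: [1.0, 0.027, -0.0, 0.0]
ft_force: [0.1, 0.0, -0.6]
finger_gap: 0.0197
finger_force: 0.0
```

Run:
```python
from h import *
s=readout.sense(); c=imaging.camera_info("wrist"); im=imaging.read_camera("wrist"); cv2.imwrite("pics/w2.png",im[:,:,::-1]); print(s["time"],s["position"],s["ee_rot"],-c["R"].T@c["t"])
np.savez("w2.npz",**c)
```

```text
2.15 [ 0.53918478 -0.05141131  0.21863982] [ 9.99628426e-01  2.72580372e-02 -8.41918547e-05  5.29583990e-05] [ 0.61531875 -0.04675592  0.38574508]
```

View pics/w2.png

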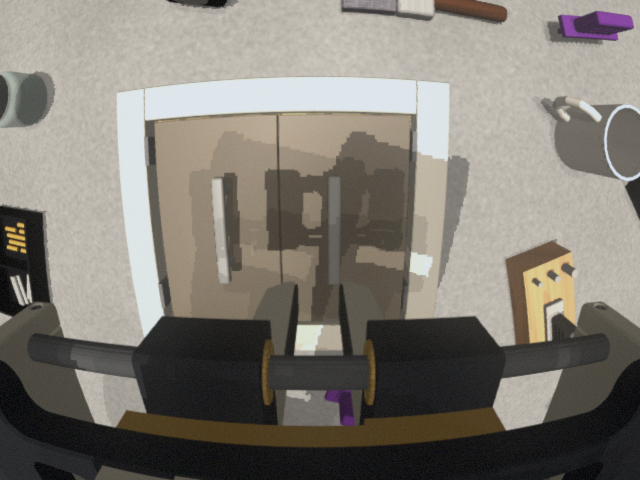

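The wrist view shows the cabinet's far frame corners at (117,92) and (450,84), the door seam at (278,120)–(281,270), and both pulls. I cross-check these against the top-view pose.

Run:
```python
from m import *
c=dict(np.load("w2.npz"))
o=np.array([.5393,-.0148]); a=np.radians(3.2); e=np.array([np.cos(a),np.sin(a)]); n=np.array([-e[1],e[0]])
for nm,uv,z in [("cornL",(117,92),.07),("cornR",(450,84),.07),("seam1",(278,120),.07),("seam2",(279.5,200),.07),("seam3",(281.5,270),.07),("pullL far",(217,177),.1),("pullL near",(224,283),.1),("pullR far",(335,177),.1),("pullR near",(334,283),.1)]:
    p=wcast(c,uv,z)[:2]; d=p-o; print(nm,(p*1000).round(1),"local",(d@e*1000).round(1),(d@n*1000).round(1))
```

```text
cornL [657.4 141.5] local 126.6 149.5
cornR [ 673.1 -158. ] local 125.5 -150.5
seam1 [628.6 -12.1] local 89.3 -2.3
seam2 [559.9 -16.2] local 20.5 -2.6
seam3 [495.8 -19.9] local -43.7 -2.6
pullL far [581.6  31.4] local 44.8 43.8
pullL near [492.1  26.6] local -44.8 44.0
pullR far [585.5 -61.2] local 43.6 -49.0
pullR near [498.1 -66.3] local -44.0 -49.1
```

Emit:
{"api": "carry_out", "payload": {"linear": [[0, 0.12, 0], [0, 0.12, -0.12], [0, 0.12, -0.24], [0, 0.12, -0.36], [0, 0.12, -0.43], [0, 0.12, -0.467], [0, 0.12, -0.467], [0, 0.12, -0.467]], "twist": [0, 0, 0, 0, 0, 0, 0, 0]}}

```text
time: 3.2
position: [0.5401, -0.0142, 0.0794]
ee_rot: [1.0, 0.028, 0.001, 0.0]
ft_force: [-0.1, 0.2, -0.3]
finger_gap: 0.0199
finger_force: 0.0
```

Emit:
{"api": "carry_out", "payload": {"linear": [[0, 0, 0], [0, 0, 0], [0, 0, 0], [0, 0, 0]], "twist": [0, 0, 0, 0], "grip": 0, "grip_force": 15}}

```text
time: 3.7
position: [0.5397, -0.014, 0.0787]
ee_rot: [1.0, 0.028, 0.0, 0.0]
ft_force: [-0.4, -1.3, 1.0]
finger_gap: 0.0461
finger_force: 1.0
```

Emit:
{"api": "carry_out", "payload": {"linear": [[0, 0, 0], [0, 0, 0], [0, 0, 0], [0, 0, 0]], "twist": [0, 0, 0, 0], "grip": 0.17}}

```text
time: 4.2
position: [0.5397, -0.0139, 0.0786]
ee_rot: [1.0, 0.028, 0.0, 0.0]
ft_force: [0.5, -2.1, 2.0]
finger_gap: 0.0541
finger_force: 1.3
```

Emit:
{"api": "carry_out", "payload": {"linear": [[0, 0, 0], [0, 0, 0], [0, 0, 0], [0, 0, 0]], "twist": [0, 0, 0, 0], "grip": 0.25}}

```text
time: 4.7
position: [0.5396, -0.0141, 0.0786]
ee_rot: [1.0, 0.028, 0.0, 0.0]
ft_force: [0.0, -5.0, 2.8]
finger_gap: 0.0582
finger_force: 2.7
```

Emit:
{"api": "carry_out", "payload": {"linear": [[0, 0, 0], [0, 0, 0], [0, 0, 0], [0, 0, 0]], "twist": [0, 0, 0, 0], "grip": 0.34}}

```text
time: 5.2
position: [0.5397, -0.015, 0.079]
ee_rot: [1.0, 0.029, 0.0, 0.001]
ft_force: [-2.3, -11.8, 7.8]
finger_gap: 0.0607
finger_force: 15.2
```

Run:
```python
from h import *
s=readout.sense(); print(s["time"],s["position"],s["finger_gap"],s["finger_force"],s["ft_force"])
im=imaging.read_camera("wrist"); cv2.imwrite("pics/w3.png",im[:,:,::-1])
```

```text
5.2 [ 0.53973319 -0.01499098  0.07904583] 0.06065823952930109 15.21956518292427 [ -2.28475691 -11.8498427    7.81382501]
```

View pics/w3.png

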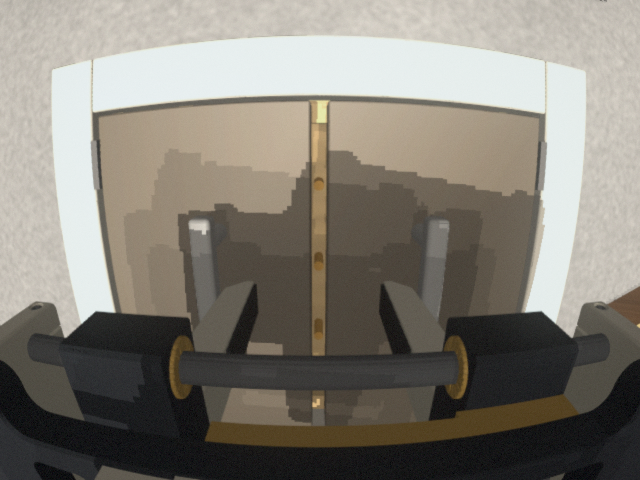

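The wrist view shows both doors slid out to the packers at (96,165) and (543,165). The gap is open and centred at column 319, and the fingers have stalled at 15 N. I'll withdraw and measure the gap from higher up.

Emit:
{"api": "carry_out", "payload": {"linear": [[0, 0, 0], [0, 0, 0], [0, 0, 0.01], [0, 0, 0.15], [0, 0, 0.3], [0, 0, 0.45], [0, 0, 0.6], [0, 0, 0.6], [0, 0, 0.6], [0, 0, 0.6]], "twist": [0, 0, 0, 0, 0, 0, 0, 0, 0, 0], "grip": -0.2}}

```text
time: 6.5
position: [0.539, -0.0137, 0.2572]
ee_rot: [1.0, 0.028, -0.001, -0.0]
ft_force: [-0.5, 0.6, 0.7]
finger_gap: 0.0369
finger_force: 0.0
```

```bash
cat > gap.py <<'E'
from m import *
s=readout.sense(); c=imaging.camera_info("wrist"); im=cv2.cvtColor(imaging.read_camera("wrist"),cv2.COLOR_RGB2BGR); cv2.imwrite("pics/w4.png",im); np.savez("w4.npz",**c)
print(s["time"],s["position"],s["ee_rot"])
hsv=cv2.cvtColor(im,cv2.COLOR_BGR2HSV).astype(int); S,V=hsv[:,:,1],hsv[:,:,2]
g=cv2.cvtColor(im,cv2.COLOR_BGR2GRAY).astype(int)
for y in range(130,290,20): print(y,[(int(x),int(y)) for x,y in zip(S[y,306:334],V[y,306:334])])
E
python3 gap.py
```

```text
6.5 [ 0.53901444 -0.01373692  0.25723135] [ 9.99597713e-01  2.83378164e-02 -1.15882842e-03 -1.94383197e-04]
130 [(52, 178), (48, 181), (49, 178), (49, 178), (47, 178), (48, 180), (48, 181), (48, 177), (48, 176), (53, 150), (81, 145), (91, 174), (94, 176), (90, 168), (89, 152), (89, 146), (85, 147), (89, 141), (62, 103), (49, 151), (52, 173), (51, 179), (50, 179), (52, 177), (49, 176), (48, 179), (48, 180), (48, 177)]
150 [(49, 156), (50, 154), (49, 155), (50, 154), (49, 157), (47, 153), (50, 154), (49, 155), (47, 152), (57, 126), (82, 122), (94, 141), (91, 148), (91, 151), (96, 152), (96, 152), (94, 149), (92, 141), (72, 106), (44, 133), (50, 152), (46, 154), (51, 154), (50, 153), (52, 163), (52, 172), (52, 173), (51, 170)]
170 [(44, 92), (52, 93), (54, 89), (49, 94), (47, 92), (51, 90), (54, 94), (44, 92), (50, 92), (55, 92), (90, 111), (97, 134), (97, 147), (94, 146), (100, 145), (97, 147), (96, 146), (98, 143), (75, 95), (53, 87), (53, 87), (42, 90), (52, 88), (50, 92), (50, 92), (49, 88), (49, 88), (43, 88)]
190 [(52, 88), (55, 88), (52, 88), (57, 90), (45, 96), (55, 140), (55, 1
[... 752 characters left out ...]
), (58, 75), (54, 75), (55, 70), (56, 73), (53, 77), (55, 74), (58, 75), (54, 71)]
250 [(55, 144), (58, 145), (58, 144), (60, 145), (54, 142), (55, 144), (52, 132), (57, 125), (56, 124), (62, 103), (89, 95), (118, 104), (145, 95), (135, 102), (141, 107), (143, 96), (116, 101), (92, 103), (65, 110), (54, 123), (59, 125), (56, 124), (52, 108), (57, 80), (63, 73), (48, 74), (69, 74), (51, 70)]
270 [(53, 126), (58, 127), (58, 127), (58, 127), (61, 126), (59, 126), (60, 124), (53, 125), (59, 125), (64, 108), (91, 107), (100, 123), (98, 125), (100, 127), (101, 124), (100, 123), (96, 120), (83, 98), (67, 111), (62, 94), (54, 81), (60, 76), (52, 74), (51, 75), (55, 74), (46, 72), (52, 73), (46, 77)]
```

View pics/w4.png

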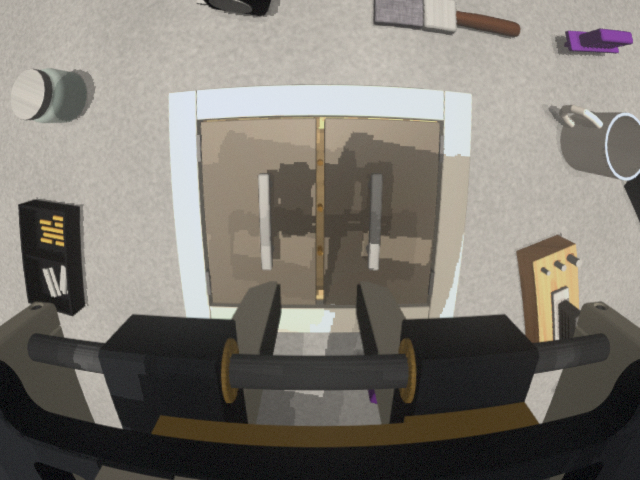

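The doors look parallel, with the gap spanning columns 315 to 325 from row 118 to 300 and even margins at the hinge sides. I convert those edges to positions.

Run:
```python
from m import *
c=dict(np.load("w4.npz")); im=cv2.imread("pics/w4.png"); S=cv2.cvtColor(im,cv2.COLOR_BGR2HSV)[:,:,1].astype(float)
o=np.array([.5393,-.0148]); a=np.radians(3.2); e=np.array([np.cos(a),np.sin(a)]); n=np.array([-e[1],e[0]]); M=[];W=[]
for y in range(130,290,5):
    r=S[y,306:334]; i=np.where(r>68)[0]; i=i[(i>5)&(i<22)]
    A,B=wcast(c,(306+i[0]-.5,y),.07)[:2],wcast(c,(306+i[-1]+.5,y),.07)[:2]; M.append((A+B)/2); W.append(abs((A-B)@n)*1000)
M=np.array(M); f=cv2.fitLine(M.astype(np.float32),cv2.DIST_HUBER,0,.0001,.0001).ravel()
print("yaw",np.degrees(np.arctan(f[1]/f[0])),"pt",f[2:],"width",np.median(W),"mid local n",((M-o)@n*1000).round(1))
L=[(169,95),(471,95),(200,121),(438,121),(263,175),(267,270),(377,175),(373,270)]
for q,z in zip(L,[.07]*4+[.1]*4):
    d=wcast(c,q,z)[:2]-o; print(q,(d@e*1000).round(1),(d@n*1000).round(1))
```

```text
yaw 3.113257 pt [ 0.54123735 -0.01453107] width 8.567929821700595 mid local n [ 0.7  0.7  0.7  0.2  0.2  0.2  0.2  0.2  0.1  0.1  0.1  0.1  0.1  0.1
  0.1  0.   0.   0.   0.5 -0.   0.5 -0.1  0.4  0.9  0.4  0.9 -0.1  0.3
  0.3  0.3  0.3  0.3]
(169, 95) 123.8 149.2
(471, 95) 124.7 -149.0
(200, 121) 95.0 116.5
(438, 121) 95.5 -114.2
(263, 175) 43.1 50.3
(267, 270) -45.5 49.6
(377, 175) 43.4 -49.9
(373, 270) -45.3 -49.7
```

Emit:
{"api": "carry_out", "payload": {"linear": [[-0.08, -0.2, 0], [-0.16, -0.4, 0], [-0.24, -0.6, 0], [-0.32, -0.8, 0], [-0.4, -0.97, 0], [-0.4, -0.97, 0], [-0.4, -0.97, 0], [-0.4, -0.97, 0]], "twist": [0.08, 0.159, 0.159, 0.159, 0.159, 0.159, 0.159, 0.159], "grip": 0.1}}

```text
time: 7.55
position: [0.4201, -0.3036, 0.2583]
ee_rot: [0.981, 0.194, -0.0, -0.0]
ft_force: [0.0, 0.4, -0.2]
finger_gap: 0.0514
finger_force: 0.0
```

Emit:
{"api": "carry_out", "payload": {"linear": [[-0.002, -0.141, 0], [-0.002, -0.141, -0.1], [-0.002, -0.141, -0.2], [-0.002, -0.141, -0.3], [-0.002, -0.141, -0.4], [-0.002, -0.141, -0.4], [-0.002, -0.141, -0.4], [-0.002, -0.141, -0.4]], "twist": [0, 0, 0, 0, 0, 0, 0, 0]}}

```text
time: 8.55
position: [0.4197, -0.3474, 0.1398]
ee_rot: [0.981, 0.194, 0.001, 0.001]
ft_force: [-0.5, -0.3, -0.7]
finger_gap: 0.051
finger_force: 0.0
```

Run:
```python
from h import *
s=readout.sense(); print(s["time"],s["position"],s["ee_rot"])
im=imaging.read_camera("wrist"); cv2.imwrite("pics/w5.png",im[:,:,::-1])
```

```text
8.55 [ 0.41965073 -0.34736752  0.13984661] [9.81038856e-01 1.93808443e-01 5.95544675e-04 8.34466625e-04]
```

View pics/w5.png

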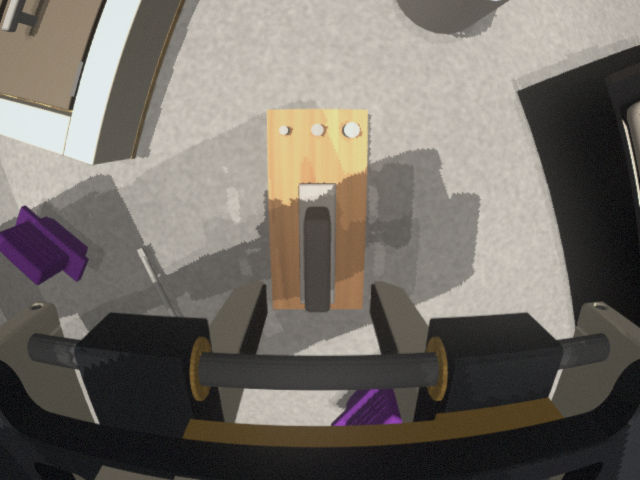

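The grip is centred between the fingers at column 318 and aligned with the block. I descend and grasp it.

Emit:
{"api": "carry_out", "payload": {"linear": [[0, 0, -0.07], [0, 0, -0.14], [0, 0, -0.21], [0, 0, -0.26], [0, 0, -0.26], [0, 0, -0.26]], "twist": [0, 0, 0, 0, 0, 0]}}

```text
time: 9.35
position: [0.4193, -0.3475, 0.0613]
ee_rot: [0.981, 0.194, 0.0, 0.0]
ft_force: [0.9, 0.5, -0.4]
finger_gap: 0.0516
finger_force: 0.0
```

Emit:
{"api": "carry_out", "payload": {"linear": [[0, 0, 0], [0, 0, 0], [0, 0, 0], [0, 0, 0], [0, 0, 0], [0, 0, 0]], "twist": [0, 0, 0, 0, 0, 0], "grip": -0.9, "grip_force": 25}}

```text
time: 10.1
position: [0.419, -0.3472, 0.0606]
ee_rot: [0.981, 0.194, 0.0, 0.0]
ft_force: [0.6, 0.9, 2.0]
finger_gap: 0.0159
finger_force: 25.0
```

Emit:
{"api": "carry_out", "payload": {"linear": [[0, 0, 0.04], [0, 0, 0.1], [0, 0, 0.2], [0, 0, 0.3], [0, 0, 0.45], [0, 0, 0.5], [0, 0, 0.5], [0, 0, 0.5]], "twist": [0, 0, 0, 0, 0, 0, 0, 0]}}

```text
time: 11.1
position: [0.4184, -0.3467, 0.2091]
ee_rot: [0.981, 0.194, -0.001, -0.001]
ft_force: [0.2, 0.9, -2.2]
finger_gap: 0.0165
finger_force: 25.0
```

Emit:
{"api": "carry_out", "payload": {"linear": [[0.05, 0.12, 0], [0.11, 0.26, 0], [0.17, 0.4, 0], [0.23, 0.54, 0], [0.29, 0.68, 0], [0.35, 0.82, 0], [0.4, 0.97, 0], [0.4, 0.97, 0], [0.4, 0.97, 0], [0.4, 0.97, 0]], "twist": [-0.03, -0.08, -0.13, -0.16, -0.16, -0.16, -0.16, -0.16, -0.16, -0.16]}}

```text
time: 12.35
position: [0.5385, -0.0571, 0.2101]
ee_rot: [1.0, 0.027, -0.0, -0.0]
ft_force: [0.1, 0.0, -1.2]
finger_gap: 0.0157
finger_force: 25.0
```

Emit:
{"api": "carry_out", "payload": {"linear": [[0, 0.07, 0], [0, 0.141, 0], [0, 0.141, -0.07], [0, 0.141, -0.14], [0, 0.141, -0.2], [0, 0.141, -0.265], [0, 0.141, -0.265], [0, 0.141, -0.265], [0, 0.141, -0.265], [0, 0.141, -0.265]], "twist": [0, 0, 0, 0, 0, 0, 0, 0, 0, 0]}}

```text
time: 13.6
position: [0.5392, -0.0139, 0.1316]
ee_rot: [1.0, 0.027, 0.0, 0.0]
ft_force: [-0.4, 0.1, -1.8]
finger_gap: 0.0157
finger_force: 25.0
```

Run:
```python
from h import *
s=readout.sense(); print(s["time"],s["position"],s["ee_rot"],s["ft_force"])
im=imaging.read_camera("wrist")[:,:,::-1]; a=im[60:340,180:460]
cv2.imwrite("pics/w6.png",cv2.resize(a,None,fx=2,fy=2,interpolation=cv2.INTER_CUBIC))
np.savez("w6.npz",**imaging.camera_info("wrist")); cv2.imwrite("pics/w6full.png",im)
```

```text
13.6 [ 0.53924344 -0.01394692  0.13160804] [9.99628944e-01 2.72348448e-02 4.81215235e-04 7.13789053e-05] [-0.39391478  0.05276848 -1.75661025]
```

View pics/w6.png

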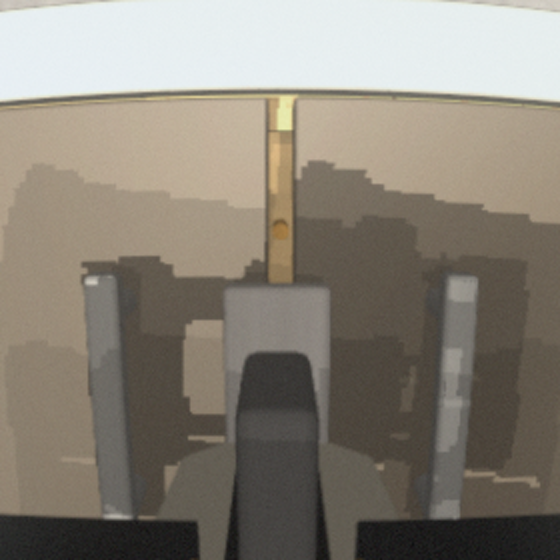

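The wrist crop shows the stop bar centred at crop column 276.5, which is the tool's plane. The gap is centred at about 281.5, so it lies slightly to the right (-y). I compute the correction.

Run:
```python
from m import *
c=dict(np.load("w6.npz")); im=cv2.imread("pics/w6full.png"); S=cv2.cvtColor(im,cv2.COLOR_BGR2HSV)[:,:,1].astype(float)
tcp=np.array([.53924,-.01395]); a=np.radians(3.12); e=np.array([np.cos(a),np.sin(a)]); n=np.array([-e[1],e[0]])
def off(uv,z): d=wcast(c,uv,z)[:2]-tcp; return (d@e*1000).round(1),(d@n*1000).round(2)
for y in (125,135,150,165,180,190,198):
    g=cv2.cvtColor(im,cv2.COLOR_BGR2GRAY)[y,305:335]; i=np.where(S[y,305:335]>70)[0]
    l,r=305+i[0]-.5,305+i[-1]+.5; print(y,l,r,off((l,y),.07),off((r,y),.07))
for y in (210,225,235): print("stop L/R",off((180+112,y),.124),off((180+164.5,y),.124))
```

```text
125 313.5 325.5 (np.float64(83.8), np.float64(3.52)) (np.float64(83.9), np.float64(-3.75))
135 313.5 326.5 (np.float64(77.7), np.float64(3.52)) (np.float64(77.7), np.float64(-4.37))
150 313.5 326.5 (np.float64(68.5), np.float64(3.52)) (np.float64(68.5), np.float64(-4.41))
165 313.5 326.5 (np.float64(59.2), np.float64(3.52)) (np.float64(59.2), np.float64(-4.44))
180 313.5 326.5 (np.float64(49.9), np.float64(3.53)) (np.float64(49.9), np.float64(-4.49))
190 313.5 326.5 (np.float64(43.6), np.float64(3.53)) (np.float64(43.6), np.float64(-4.52))
198 313.5 326.5 (np.float64(38.6), np.float64(3.54)) (np.float64(38.6), np.float64(-4.55))
stop L/R (np.float64(41.6), np.float64(13.14)) (np.float64(41.7), np.float64(-12.01))
stop L/R (np.float64(34.2), np.float64(13.26)) (np.float64(34.3), np.float64(-12.14))
stop L/R (np.float64(29.2), np.float64(13.34)) (np.float64(29.3), np.float64(-12.23))
```

Emit:
{"api": "carry_out", "payload": {"linear": [[0, -0.0035, 0], [0, -0.0035, 0], [0, -0.0035, -0.02], [0, -0.0035, -0.04], [0, -0.0035, -0.06], [0, -0.0035, -0.08], [0, -0.0035, -0.08], [0, -0.0035, -0.08]], "twist": [0, 0, 0, 0, 0, 0, 0, 0]}}

```text
time: 14.65
position: [0.5391, -0.0149, 0.1071]
ee_rot: [1.0, 0.027, 0.0, 0.0]
ft_force: [-0.7, 0.4, -1.8]
finger_gap: 0.0156
finger_force: 25.0
```

Emit:
{"api": "carry_out", "payload": {"linear": [[0, 0, -0.015], [0, 0, -0.03], [0, 0, -0.045], [0, 0, -0.06], [0, 0, -0.06], [0, 0, -0.06]], "twist": [0, 0, 0, 0, 0, 0]}}

```text
time: 15.4
position: [0.5391, -0.0149, 0.0891]
ee_rot: [1.0, 0.027, 0.0, -0.0]
ft_force: [0.4, -0.1, -0.8]
finger_gap: 0.0159
finger_force: 25.0
```

Emit:
{"api": "carry_out", "payload": {"linear": [[0, 0, -0.004], [0, 0, -0.007], [0, 0, -0.007], [0, 0, -0.007]], "twist": [0, 0, 0, 0]}}

```text
time: 15.9
position: [0.539, -0.0149, 0.0869]
ee_rot: [1.0, 0.027, 0.0, -0.0]
ft_force: [0.7, 0.7, -1.4]
finger_gap: 0.0157
finger_force: 25.0
```

Emit:
{"api": "carry_out", "payload": {"linear": [[0, 0, -0.002], [0, 0, -0.004], [0, 0, -0.004], [0, 0, -0.004]], "twist": [0, 0, 0, 0]}}

```text
time: 16.4
position: [0.539, -0.0149, 0.0857]
ee_rot: [1.0, 0.027, -0.0, -0.0]
ft_force: [0.7, 0.0, -1.0]
finger_gap: 0.0157
finger_force: 25.0
```

Emit:
{"api": "carry_out", "payload": {"linear": [[0, 0, -0.0015], [0, 0, -0.003], [0, 0, -0.003], [0, 0, -0.003]], "twist": [0, 0, 0, 0]}}

```text
time: 16.9
position: [0.539, -0.0149, 0.0856]
ee_rot: [1.0, 0.027, 0.0, 0.0]
ft_force: [-3.8, 0.3, 8.3]
finger_gap: 0.0157
finger_force: 25.0
```

The gauge is seated, with 8 N up at the predicted height. I release it and retreat.

Emit:
{"api": "carry_out", "payload": {"linear": [[0, 0, 0.001], [0, 0, 0.001], [0, 0, 0.001], [0, 0, 0.001]], "twist": [0, 0, 0, 0], "grip": -0.25}}

```text
time: 17.4
position: [0.539, -0.0149, 0.0851]
ee_rot: [1.0, 0.027, -0.0, 0.0]
ft_force: [-0.4, 0.0, -0.0]
finger_gap: 0.0346
finger_force: 0.0
```

Emit:
{"api": "carry_out", "payload": {"linear": [[0, 0, 0.03], [0, 0, 0.1], [0, 0, 0.2], [0, 0, 0.35], [0, 0, 0.5], [0, 0, 0.6], [0, 0, 0.6], [0, 0, 0.6], [0, 0, 0.6]], "twist": [0, 0, 0, 0, 0, 0, 0, 0, 0]}}

```text
time: 18.52
position: [0.5385, -0.0149, 0.2639]
ee_rot: [1.0, 0.027, -0.001, -0.0]
ft_force: [0.6, 0.1, -0.8]
finger_gap: 0.0351
finger_force: 0.0
```

Run:
```python
from m import *
s=readout.sense(); print(s["time"],s["position"],s["finger_gap"],s["ft_force"])
c=imaging.camera_info("wrist"); im=imaging.read_camera("wrist")[:,:,::-1].copy(); sd=imaging.read_camera("side")[:,:,::-1]
a=cv2.resize(im[80:330,180:460],(400,357)); b=cv2.resize(sd[190:310,240:380],(400,343))
o=np.zeros((357,800,3),np.uint8); o[:,:400]=a; o[:343,400:]=b; cv2.imwrite("pics/end.png",o); cv2.imwrite("pics/endw.png",im); np.savez("end.npz",**c)
S=cv2.cvtColor(im,cv2.COLOR_BGR2HSV)[:,:,1]
for y in range(125,160,8):
    i=np.where(S[y,305:335]>70)[0]; l,r=305+i[0]-.5,305+i[-1]+.5; A,B=wcast(c,(l,y),.07),wcast(c,(r,y),.07); print(y,l,r,((A+B)/2*1000).round(1)[:2],(np.linalg.norm(A-B)*1000).round(1))
```

```text
18.525 [ 0.53846312 -0.01485689  0.26394668] 0.035053267213377606 [ 0.56531684  0.07426452 -0.78950354]
125 314.5 322.5 [626.2  -9.6] 7.6
133 314.5 322.5 [618.4 -10. ] 7.7
141 314.5 322.5 [610.7 -10.5] 7.7
149 314.5 322.5 [602.9 -10.9] 7.7
157 314.5 322.5 [595.2 -11.3] 7.7
```

View pics/end.png

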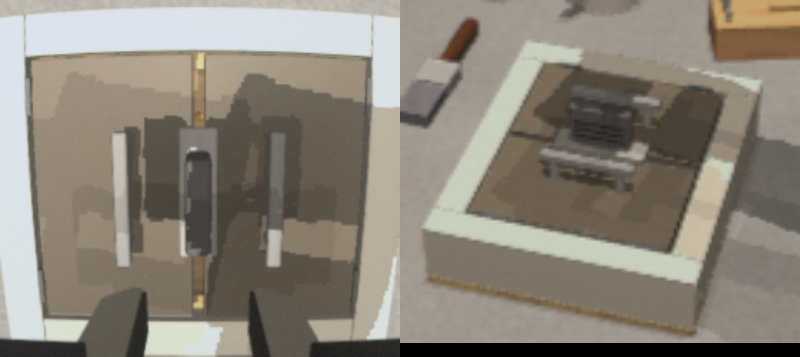

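Both views show the gauge standing upright in the gap, its stop bar on the doors between the pulls. The gap measures 7.7 mm and is straight, and the robot is clear.

```bash
python3 -c "
from bench import workorder
print(workorder.sign_off())"
```

```text
the job is handed in; nothing more can be done
None
```

I slid both doors home and left the gauge standing in the gap with its stop bar on the doors, then handed the job in at about 18.6 s; the sign-off gave no verdict.

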